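Set the repeat dial of a block-printing gauge and lock it

TASK

Push the dial of the printing gauge round by its lug with a fingertip until its white index line lines up with the long scale line where the marker peg stands, then press the round lock plunger all the way down and let it spring back up. Push only: do not pinch the lug between the fingers, and leave the printing block, the jar and the bowl where they are.

Things in the scene. Friction and masses are not known exactly. Their poses are not given: they have to be found in the camera images.
- base: Grey painted flat base plate of the gauge, fixed to the table, 215 x 360 mm and 20 mm high; origin at the centre of its underside, straight below the dial's axis; its own y runs along the 360 mm length, z up.
- scale: Fixed aluminium scale disc on the base round the dial, radius 102 mm, top 24 mm above the table; origin on the dial's axis. Thin short dark lines every 15 degrees; two long thick lines at +60 and -60 degrees from its own x axis (on the side away from the robot), each with a peg hole at its outer end; the brass marker peg stands in one of them. It may be set turned a little on the base.
- dial_hub (a point): Centre of the dial's flat top, on its vertical axis, 40 mm above the table. The dial is a black disc of radius 62 mm, 16 mm thick (24 to 40 mm above the table). This frame turns with the dial: its x axis points along the white index line, z up.
- dial (a joint): Angle of the dial in rad, positive anticlockwise seen from above; 0 when the index line points along the base's x axis. Stops at -2.4 and +2.4. It stays where it is left; stiff friction, about 0.12 N m, i.e. 3 N pushed at the lug; no spring, no play.
- lug (a point): Centre of the upright lug on the dial's top, 41 mm from the axis, directly opposite the index line, and 53 mm above the table. The lug is 30 mm long radially, 18 mm wide across, and stands from the dial's top (40 mm) up to 66 mm above the table. It may be pushed on either flat side. Axes as the dial's: x radially towards the axis, y across the lug.
- cheek_l (a point): Aluminium flat cheek plate on the lug's own -y side (30 x 5 x 26 mm), fixed to the dial: centre of its outer face, 9 mm from the lug's middle plane. Pushing it (towards the lug's +y) turns the dial clockwise seen from above.
- cheek_r (a point): Centre of the outer face of the like cheek plate on the lug's own +y side; pushing it (towards the lug's -y) turns the dial anticlockwise seen from above.
- index_end (a point): Outer end of the white index line on the dial's top, 60 mm from the axis, 40 mm above the table. The line is 4 mm wide and runs from 25 to 61 mm from the axis.
- index_ray (a point): Point fixed to the dial on the prolonged index line, 88 mm from the axis (as far out as the marker peg), 24 mm above the table. The index is lined up when this point is at the marker peg's foot.
- marker_peg (a point): Foot of the brass marker peg on its axis, on the scale disc's top 24 mm above the table, 88 mm from the dial's axis. The peg is fixed, 18 mm in diameter and 18 mm high, and stands at the outer end of the wanted long line (4 mm wide, 64 to 81 mm from the axis, radial). It is at one or other of the two long lines.
- lock_top (a point): Centre of the top of the steel lock plunger, a round button of 28 mm diameter in a dark collar of 44 mm, at one or other end of the base, 143 mm along the base's length from the dial's axis and 40 mm nearer the robot; 42 mm above the table when up, 10 mm proud of the collar. (At the other end is only a fixed hexagon bolt head.)
- lock (a joint): How far the plunger is pressed down, m: 0 up, 0.006 fully down; spring, 5 N at the bottom; springs back up by itself.
- block_mid (a point): Centre of a loose wooden printing block with a handle on top, body 100 x 75 x 40 mm, 88 mm high with its handle; at mid-height, 44 mm up. Beyond the +y end of the base. To be left alone.
- jar_mid (a point): Centre of a loose closed jar, 60 mm in diameter, 85 mm high; 42 mm up. Beyond the -y end of the base. To be left alone.
- bowl_mid (a point): Centre of a loose terracotta bowl, 90 mm in diameter, 45 mm high; 22 mm up. On the far side of the base. To be left alone.

How it is judged:
By the outcome, as a careful person would: the job done as asked, in the order asked, and still so for the second after the job is handed in, with the robot touching nothing.
It also fails if it takes over 48 s, if anything falls off the work surface, if the arm or the gripper's body presses on something with over 40 N, if the wrist force passes 120 N, or if a joint passes its speed limit or range.

ROBOT

A 7-joint arm with a two-finger parallel gripper is mounted at the origin on the work surface. World frame = base frame: x ahead of the robot, y to its left, z up, the work surface at z = 0. Lengths are in m, angles in rad, forces in N, time in s.
With the tool pointing down it reaches from about 0.4 to 0.85 m from the base axis. Payload 10.4 kg.
Tool frame: the origin (TCP) lies at the very end of the fingers, on their centre line; the grasp point (between the pads) lies manip.grasp_offset behind it (manip.grasp_offset is the distance from the TCP to the grasp point, in m); z points along the fingers, x is the direction in which the jaws open and shut, and the axes are right-handed (so a half turn about z gives the same grasp; the last joint's range is limited). The gripper opens to 85 mm and grips with 20 to 120 N. Pads are 22 mm wide; open, the fingers measure 114 mm over their backs; the gripper's body (76 mm by 85 mm) begins 54 mm behind the grasp point. The pads swing forward as they close: fully open they stand 13 mm farther back than shut.
Start: joints at [1.23, 0.332, -0.065, 1.46, 0.022, 1.35, -0.088], TCP at [0.195, -0.594, 0.207] pointing down, gripper open.
Joint ranges: [-2.6, 2.6], [-0.5, 2.12], [-1.47, 1.34], [0.16, 2.42], [-1.27, 4.41], [0.06, 2.06], [-2.6, 2.6]. Speed limits (rad/s): [2.22, 2.22, 2.79, 2.79, 3.14, 3.14, 3.14].

INTERFACE

Orientations are given as a unit quaternion [x, y, z, w].
In Python, from workcell import manip gives the robot as it stands.
- The arm moves only by the shell command python3 -m crank 'ROWS' [FORCE]. ROWS is JSON, a list that holds one entry, the list of rows, each a list of 7 numbers: the shift along the world's x, y, z in units of 60 mm (1.0 is 60 mm), then the turn, a rotation vector about the world's x, y, z in units of 5 degrees (1.0 is 5 degrees), then the finger opening in mm, from 0 to 85.4. A call has 1 to 8 rows; each row shifts and turns the commanded pose from where the row before left it; what a row does not reach is not made up. A row lasts 1/8 s, in which the tool goes at most 62.5 mm and 10.7 degrees, less where a joint would pass 70% of its speed; a pose out of reach is approached as far as the arm can. A call is refused whole if a number of a shift passes 1 or a number of a turn 1, either way. A call with a gripper value outside its range is refused whole. The fingers move at their own pace and stop on an object; FORCE is the grip in N (left out, the last holds). Time passes only in rows, so rows that do not move let the fingers close. It gives the time, the measured TCP pose, the force and the opening at its end, in the units of the state.
- manip.get_obs(): the state, without advancing time (a new reading comes with each control period).
- manip.camera(name): name is "scene" or "top" or "wrist"; returns (picture, depth): 480x640x3 uint8, blue, green, red; 480x640 float32, m along the optical axis (not along the pixel's ray), 0 where there is no reading.
- manip.get_calibration(name): a dict with "fx", "fy", "cx", "cy" (pixels), "rvec" (rotation vector, rad) and "tvec" (3), from world to camera coordinates, as OpenCV has them; the wrist camera has in their place "T_tool_cam" (4x4, takes a point from camera to tool coordinates, whose origin is the TCP and whose axes are the tool frame's). Camera axes: x right, y down, z forward; pixel columns grow to the right and rows downward; lengths in m; the calibration is good to about 2 mm. A picture is of the moment at which its call begins: read the wrist's pose just before it. get_calibration takes no time and is no camera call.
- manip.hand_in(): hands the job in, once; it reports no verdict.
The state is a dict: "clock": time; "joint_pos": joint angles; "joint_velocities": joint speeds; "tau": joint torques, N m; "position": TCP position; "ee_rot": TCP orientation; "ft_force": force on the tool from outside, world axes, zero at the start; "torque": the same for the moment, N m; "grip_width": opening from 0.0 (shut) to 1.0 (fully open).
Only numpy, scipy, OpenCV 4.12 (cv2) and the standard library are available. Lean on these libraries where they do the work, as an engineer would, in place of code of your own. Each camera call takes 0.05 s, during which the arm holds its last target.

## Working session

There is one attempt and no reset: what is moved stays moved. The work goes in short steps, Python scripts to look and compute and a shell command to move; the robot and the scene stay as the last step left them, time stands still between calls to the robot, and variables do not carry over. Pictures are saved under pics/ and viewed, and the job is handed in when it is done.

```bash
ls; mkdir -p pics
cat > h.py <<'E'
import numpy as np, cv2
from workcell import manip
from scipy.spatial.transform import Rotation as R
def ext(name,obs=None):
    c=manip.get_calibration(name)
    K=np.array([[c['fx'],0,c['cx']],[0,c['fy'],c['cy']],[0,0,1.]])
    if 'rvec' in c:
        Rm=cv2.Rodrigues(np.array(c['rvec'],float))[0]; t=np.array(c['tvec'],float).ravel()
        return K,Rm.T,-Rm.T@t
    T=np.array(c['T_tool_cam']); Rt=R.from_quat(obs['ee_rot']).as_matrix()
    return K,Rt@T[:3,:3],Rt@T[:3,3]+np.array(obs['position'])
def ray_z(E,u,v,z):
    K,Rc,o=E; d=Rc@np.linalg.inv(K)@np.array([u,v,1.]); return o+d*(z-o[2])/d[2]
def unproj(E,u,v,dep):
    K,Rc,o=E; return o+Rc@(np.linalg.inv(K)@np.array([u,v,1.])*dep)
def proj(E,p):
    K,Rc,o=E; q=K@(Rc.T@(np.array(p)-o)); return q[:2]/q[2]
E
python3 - <<'E'
from h import *
o=manip.get_obs(); print(o)
import pickle
for n in ['top','scene']:
    p,d=manip.camera(n); cv2.imwrite(f'pics/{n}0.png',p); np.save(f'{n}0.npy',d)
    print(n,ext(n))
E
```

```text
pics
{'clock': 0.0, 'joint_pos': array([ 1.23038522,  0.33288898, -0.06470295,  1.46095013,  0.02161009,
        1.34987178, -0.08848437]), 'joint_velocities': array([-0.00099681, -0.0012528 , -0.00016094,  0.00217359,  0.00010118,
       -0.00041705,  0.00105956]), 'tau': array([ 3.17052663e-04, -6.25456882e+01,  4.95484646e-02, -3.91605806e+01,
        1.64226437e-02,  9.96315619e-03,  1.28494506e-05]), 'position': array([ 0.19517042, -0.59331848,  0.20590107]), 'ee_rot': array([ 8.10100945e-01, -5.86289990e-01, -5.96948338e-04, -3.86523315e-04]), 'ft_force': array([0.09316942, 0.15765915, 0.38087706]), 'torque': array([-0.01448652,  0.05516344,  0.02591569]), 'grip_width': 0.998077451708734}
top (array([[560.14614844,   0.        , 316.19392146],
       [  0.        , 560.14614844, 237.48226508],
       [  0.        ,   0.        ,   1.        ]]), array([[-8.85712287e-03, -9.93612094e-01,  1.12501368e-01],
       [-9.99960766e-01,  8.78549877e-03, -1.13240870e-03],
       [ 1.36794349e-04, -1.12506983e-01, -9.93650925e-01]]), array([0.51600152, 0.02686167, 1.1475922 ]))
scene (array([[561.26059122,   0.        , 320.15218847],
       [  0.        , 561.26059122, 242.33080264],
       [  0.        ,   0.        ,   1.        ]]), array([[-0.06322693,  0.64177026, -0.76428613],
       [ 0.99781235,  0.02583353, -0.0608534 ],
       [-0.01930969, -0.76646172, -0.64199966]]), array([1.37088028, 0.06540703, 0.6944218 ]))
```

View pics/top0.png

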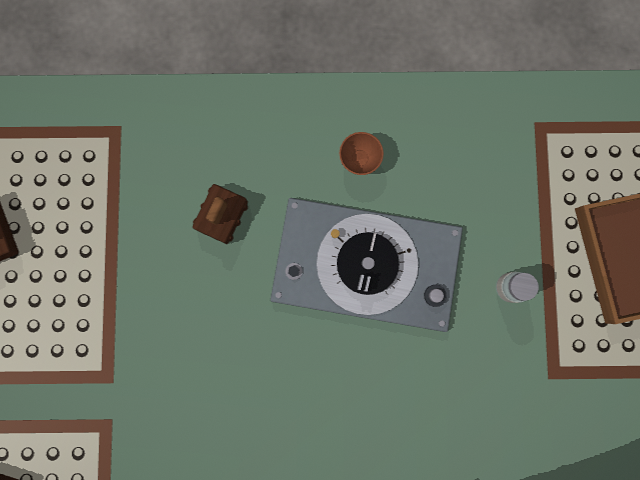

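View pics/scene0.png

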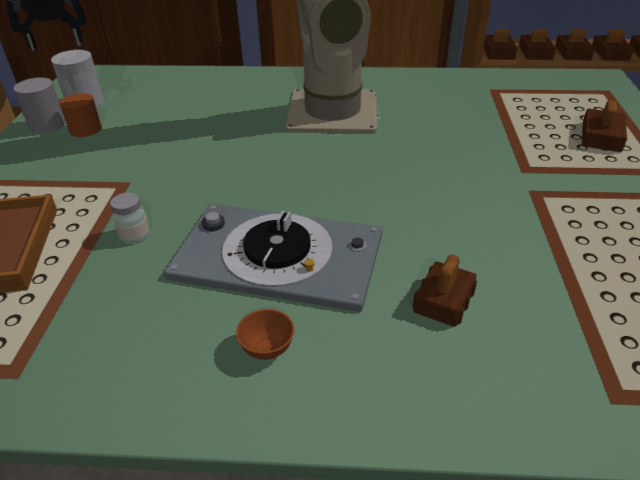

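The top view shows the dial at about (368,264), the brass peg at (336,233), the lug at about (364,283) and the plunger at (437,295). The hex bolt is at (294,270). Next I'll enlarge both views.

Run:
```python
import cv2
a=cv2.imread('pics/top0.png')[190:340,260:480]; cv2.imwrite('pics/top0c.png',cv2.resize(a,None,fx=3.6,fy=3.6,interpolation=cv2.INTER_CUBIC))
a=cv2.imread('pics/scene0.png')[195:305,165:390]; cv2.imwrite('pics/scene0c.png',cv2.resize(a,None,fx=3.5,fy=3.5,interpolation=cv2.INTER_CUBIC))
```

```text
(no output)
```

View pics/top0c.png

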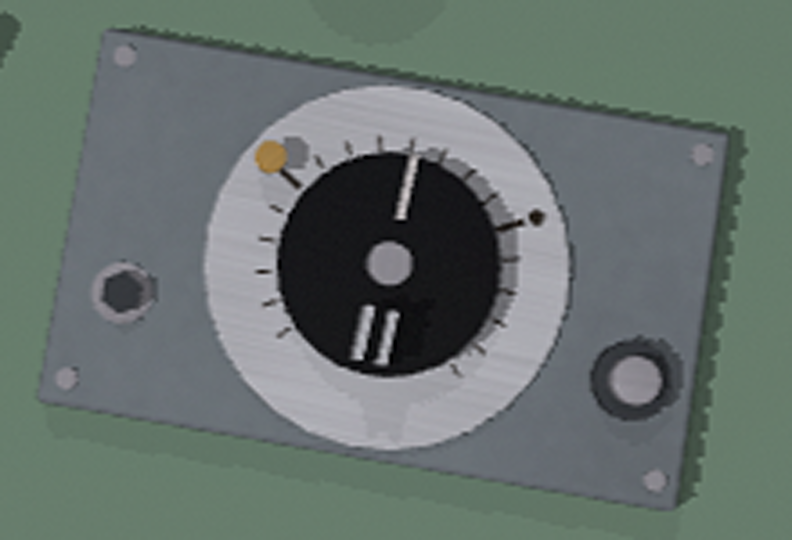

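View pics/scene0c.png

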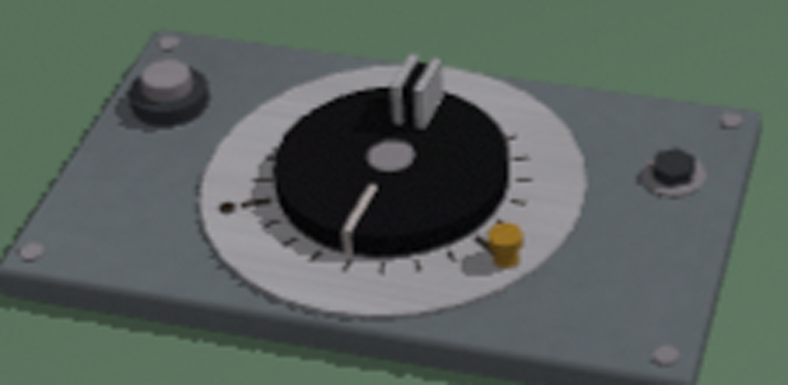

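Run:
```python
from h import *
T=ext('top');S=ext('scene')
P={'hub':((390,263),(391,155),.040),'peg':((271,156),(506,232),.042),'hole':((537,217),(228,208),.024),'idx':((414,156),(348,231),.040),'idx_in':((401,219),(374,187),.04),
'lock':((637,380),(166,74),.042),'lugl':((363,333),(428,80),.066),'lugr':((388,338),(404,80),.066),'bolt':((122,291),(672,163),.03)}
W={}
def tri(a,b):
    A=[];
    # least squares of two rays
    M=np.zeros((3,3));v=np.zeros(3)
    for E,(x,y) in((T,a),(S,b)):
        d=E[1]@np.linalg.inv(E[0])@np.array([x,y,1]);d/=np.linalg.norm(d);Q=np.eye(3)-np.outer(d,d);M+=Q;v+=Q@E[2]
    return np.linalg.solve(M,v)
for k,(a,b,z) in P.items():
    a=(a[0]/3.6+260-.36,a[1]/3.6+190-.36); b=(b[0]/3.5+165-.36,b[1]/3.5+195-.36)
    pt=ray_z(T,*a,z);ps=ray_z(S,*b,z);W[k]=pt
    print(k,pt.round(4),ps.round(4),'tri',tri(a,b).round(4))
h=W['hub'];an=lambda p:np.degrees(np.arctan2(p[1]-h[1],p[0]-h[0]))
for k in W:print(k,np.linalg.norm((W[k]-h)[:2]).round(4),an(W[k]).round(2))
l=(W['lugl']+W['lugr'])/2;print('lug',l,np.linalg.norm((l-h)[:2]),an(l))
```

```text
hub [ 0.5903 -0.0765  0.04  ] [ 0.5853 -0.0775  0.04  ] tri [ 0.59   -0.0764  0.0439]
peg [ 0.6499 -0.0117  0.042 ] [ 0.6453 -0.0123  0.042 ] tri [ 0.6494 -0.0117  0.0457]
hole [ 0.6164 -0.1607  0.024 ] [ 0.6127 -0.1608  0.024 ] tri [ 0.6161 -0.16    0.027 ]
idx [ 0.6494 -0.0909  0.04  ] [ 0.6457 -0.0918  0.04  ] tri [ 0.6491 -0.0908  0.0431]
idx_in [ 0.6145 -0.083   0.04  ] [ 0.6114 -0.0831  0.04  ] tri [ 0.6143 -0.0826  0.0425]
lock [ 0.525  -0.2098  0.042 ] [ 0.5229 -0.2101  0.042 ] tri [ 0.525  -0.2094  0.0436]
lugl [ 0.5512 -0.0589  0.066 ] [ 0.554  -0.0599  0.066 ] tri [ 0.5513 -0.0597  0.0639]
lugr [ 0.5484 -0.0722  0.066 ] [ 0.5545 -0.0726  0.066 ] tri [ 0.5486 -0.0731  0.0614]
bolt [0.5767 0.0714 0.03  ] [0.574  0.0695 0.03  ] tri [0.5766 0.0704 0.0322]
hub 0.0 0.0
peg 0.088 47.37
hole 0.0882 -72.78
idx 0.0609 -13.7
idx_in 0.0251 -15.09
lock 0.1484 -116.07
lugl 0.0429 155.78
lugr 0.0421 174.18
bolt 0.1485 95.24
lug [ 0.54976126 -0.06553943  0.066     ] 0.04194797248398508 164.8965863051734
```

```bash
python3 -m crank '[[[0.55,0.85,0,0,0,-0.6,0],[0.55,0.85,0,0,0,-0.6,0],[0.55,0.85,0,0,0,-0.6,0],[0.55,0.85,0,0,0,-0.6,0],[0.55,0.85,0,0,0,-0.6,0],[0.55,0.85,0,0,0,-0.6,0],[0.55,0.85,0,0,0,-0.6,0],[0.55,0.85,0,0,0,-0.6,0]]]' 60
```

```text
clock: 1.1
position: [0.4599, -0.184, 0.2067]
ee_rot: [-0.67, 0.743, -0.0, -0.0]
ft_force: [0.4, -0.7, -0.2]
grip_width: 0.002
```

```bash
python3 -m crank '[[[0.55,0.85,-0.2,0,0,-0.6,0],[0.55,0.85,-0.2,0,0,-0.6,0],[0.5,0.7,-0.2,0,0,-0.5,0],[0,0,0,0,0,0,0],[0,0,0,0,0,0,0]]]'
python3 - <<'E'
from h import *
import pickle
o=manip.get_obs();print(o['position'],R.from_quat(o['ee_rot']).as_matrix().round(3),o['joint_pos'].round(2))
p,d=manip.camera('wrist');cv2.imwrite('pics/w1.png',p);pickle.dump((o,d),open('w1.pkl','wb'))
E
```

```text
clock: 1.72
position: [0.5549, -0.0423, 0.1703]
ee_rot: [-0.614, 0.79, 0.0, -0.001]
ft_force: [-0.2, 0.2, -0.1]
grip_width: 0.001
[ 0.55493904 -0.04230034  0.17034063] [[-0.247 -0.969 -0.001]
 [-0.969  0.247 -0.   ]
 [ 0.001  0.001 -1.   ]] [ 0.46  0.25 -0.55  1.67  0.14  1.26 -1.93]
```

View pics/w1.png

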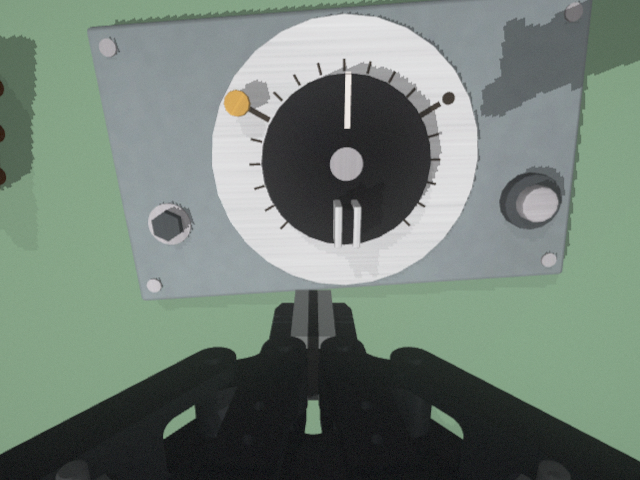

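The wrist view shows the hub at (346,164), the peg top at (237,103), the hole at (448,98), the index line from (348,73) to (347,128), the lug plates at (338,200) and (357,200), and the plunger at (541,204). I'll cross-check these against the top view.

Run:
```python
from h import *
import pickle
o,d=pickle.load(open('w1.pkl','rb'))
E=ext('wrist',o)
P={'hub':((346,164),.04),'peg':((237,103),.042),'hole':((448,98),.024),'idx':((348,73),.04),'idxin':((347,128),.04),'lock':((541,204),.042),'lug':((347.5,201),.066)}
W={}
for k,((u,v),z) in P.items():
    W[k]=ray_z(E,u,v,z);print(k,W[k].round(4),'depth',unproj(E,u,v,d[v if isinstance(v,int) else 0,int(u)]).round(4))
h=W['hub']
for k in W:
    q=W[k]-h;print(k,np.hypot(*q[:2]).round(4),np.degrees(np.arctan2(q[1],q[0])).round(2))
print('tip px',proj(E,o['position']))
a=cv2.imread('pics/w1.png')
cv2.imwrite('pics/w1c.png',cv2.resize(a[190:410,220:420],None,fx=2.7,fy=2.7,interpolation=cv2.INTER_CUBIC))
```

```text
hub [ 0.5872 -0.0766  0.04  ] depth [ 0.5876 -0.0764  0.0426]
peg [ 0.647  -0.0125  0.042 ] depth [ 0.647  -0.0126  0.0426]
hole [ 0.6136 -0.1608  0.024 ] depth [ 0.6136 -0.1601  0.0262]
idx [ 0.6471 -0.0917  0.04  ] depth [ 0.6471 -0.0917  0.0401]
idxin [ 0.6118 -0.0829  0.04  ] depth [ 0.6118 -0.0829  0.0409]
lock [ 0.5229 -0.2107  0.042 ] depth [ 0.5231 -0.2104  0.0427]
lug [ 0.5658 -0.0706  0.066 ] depth [ 0.5605 -0.0715  0.0412]
hub 0.0 0.0
peg 0.0877 47.0
hole 0.0883 -72.66
idx 0.0617 -14.2
idxin 0.0253 -14.54
lock 0.1488 -115.62
lug 0.0222 164.33
tip px [310.94680754 285.19766421]
```

View pics/w1c.png

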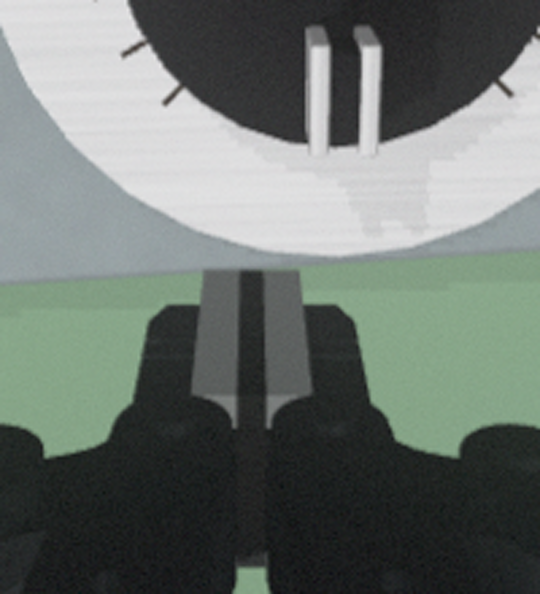

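Run:
```python
from h import *
import pickle
o,d=pickle.load(open('w1.pkl','rb'))
K=ext('wrist',o)[0];T=np.array(manip.get_calibration('wrist')['T_tool_cam']);print(T.round(3))
for (x,y) in [(205,275),(215,300),(250,300),(290,275),(296,275),(290,300),(200,390),(215,390),(305,390),(160,315),(345,315),(140,395),(365,395)]:
    u=220+x/2.7;v=190+y/2.7;z=d[int(round(v)),int(round(u))]
    q=np.linalg.inv(K)@[u,v,1]*z;print((x,y),(T[:3,:3]@q+T[:3,3]).round(4))
```

```text
[[ 1.     0.     0.001  0.001]
 [-0.     0.959  0.283 -0.071]
 [-0.001 -0.283  0.959 -0.168]
 [ 0.     0.     0.     1.   ]]
(205, 275) [-0.0054 -0.0107 -0.0312]
(215, 300) [-0.0038 -0.0105 -0.0388]
(250, 300) [ 0.0007 -0.0109 -0.0396]
(290, 275) [ 0.0061 -0.011  -0.0319]
(296, 275) [ 0.0069 -0.0109 -0.0317]
(290, 300) [ 0.0059 -0.0107 -0.0391]
(200, 390) [-0.0048 -0.0105 -0.0614]
(215, 390) [-0.0031 -0.0102 -0.0609]
(305, 390) [ 0.0067 -0.0106 -0.0617]
(160, 315) [-0.0113 -0.0064 -0.0347]
(345, 315) [ 0.0133 -0.0072 -0.0364]
(140, 395) [-0.012  -0.0063 -0.0553]
(365, 395) [ 0.014  -0.0063 -0.0553]
```

Run:
```python
from h import *
o=manip.get_obs()
p,d=manip.camera('scene');np.save('s1.npy',d)
E=ext('scene');t=np.array(o['position']);print(proj(E,t),proj(E,t+[0,0,.03]),proj(E,t+[0,0,.06]))
u,v=proj(E,t).astype(int)
a=p[v-90:v+60,u-100:u+100].copy();
a=cv2.resize(a,None,fx=4,fy=4,interpolation=cv2.INTER_CUBIC);cv2.circle(a,(400,360),3,(0,0,255),-1);cv2.imwrite('pics/s1c.png',a);print(u-100,v-90)
```

```text
[293.16677888 169.72721078] [292.27479053 154.62562873] [291.34577371 138.89714582]
193 79
```

View pics/s1c.png

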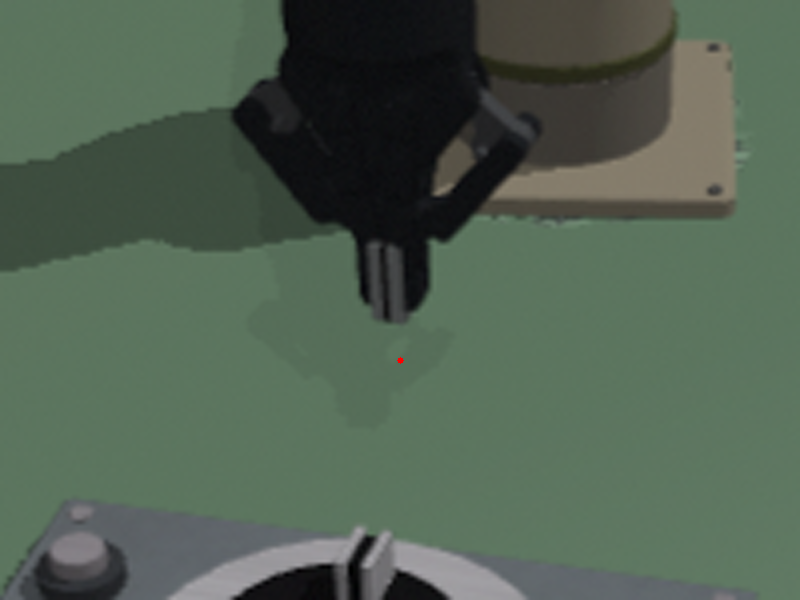

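Run:
```python
from h import *
print(manip.grasp_offset)
o=manip.get_obs();E=ext('scene');d=np.load('s1.npy');t=o['position']
vv,uu=np.mgrid[79:175,240:340]
z=d[79:175,240:340]
K,Rc,c=E
P=np.stack([(uu-K[0,2])/K[0,0],(vv-K[1,2])/K[1,1],np.ones_like(z)],-1)*z[...,None]@Rc.T+c
m=(z>0)&(np.hypot(P[...,0]-t[0],P[...,1]-t[1])<.05)&(P[...,2]>.1)
Q=P[m];print(len(Q),Q[:,2].min(),np.sort(Q[:,2])[:15].round(4))
Rt=R.from_quat(o['ee_rot']).as_matrix();L=(Q-t)@Rt
for a in np.arange(-.06,.0,.005):
    s=L[(L[:,2]>=a)&(L[:,2]<a+.005)]
    if len(s):print(a.round(3),len(s),s.min(0).round(4),s.max(0).round(4))
```

```text
0.0187
3272 0.19527853597117312 [0.1953 0.1968 0.1971 0.1976 0.1984 0.1986 0.1987 0.1988 0.199  0.199
 0.2    0.2001 0.2003 0.2003 0.2004]
-0.06 49 [-0.0136 -0.0124 -0.06  ] [ 0.0142  0.0057 -0.0553]
-0.055 49 [-0.0136 -0.0133 -0.055 ] [ 0.014   0.0074 -0.0501]
-0.05 48 [-0.0131 -0.0124 -0.0498] [ 0.0137  0.0076 -0.045 ]
-0.045 49 [-0.013  -0.0114 -0.0449] [ 0.0134  0.007  -0.0401]
-0.04 48 [-0.0129 -0.0135 -0.0398] [ 0.0139  0.0049 -0.035 ]
-0.035 31 [-0.0113 -0.013  -0.0345] [ 0.0124  0.0037 -0.0301]
-0.03 15 [-0.0061 -0.0114 -0.03  ] [ 0.0075 -0.0028 -0.026 ]
-0.025 1 [-0.0051 -0.0005 -0.0244] [-0.0051 -0.0005 -0.0244]
```

```bash
python3 -m crank '[[[0,0.15,0,0,0,0,0],[0,0,-0.5,0,0,0,0],[0,0,-0.5,0,0,0,0],[0,0,-0.5,0,0,0,0],[0,0,-0.3,0,0,0,0],[0,0,-0.1,0,0,0,0],[0,0,0,0,0,0,0]]]'
python3 -m crank '[[[0,0,-0.05,0,0,0,0],[0,0,-0.05,0,0,0,0],[0,0,0,0,0,0,0]]]'
python3 -m crank '[[[0,0,-0.05,0,0,0,0],[0,0,-0.05,0,0,0,0],[0,0,0,0,0,0,0]]]'
python3 -m crank '[[[0,0,-0.05,0,0,0,0],[0,0,-0.05,0,0,0,0],[0,0,0,0,0,0,0]]]'
```

```text
clock: 2.7
position: [0.5556, -0.0327, 0.0572]
ee_rot: [-0.614, 0.79, -0.0, 0.0]
ft_force: [0.7, 1.1, 0.3]
grip_width: -0.003
clock: 3.08
position: [0.5553, -0.0328, 0.0507]
ee_rot: [-0.614, 0.79, -0.0, -0.0]
ft_force: [-0.7, -1.3, -0.5]
grip_width: 0.0
clock: 3.45
position: [0.5551, -0.0327, 0.0444]
ee_rot: [-0.614, 0.79, 0.0, -0.0]
ft_force: [-0.2, 0.1, -0.8]
grip_width: -0.001
clock: 3.82
position: [0.5551, -0.0327, 0.0384]
ee_rot: [-0.614, 0.79, 0.0, -0.0]
ft_force: [1.2, -0.1, -0.3]
grip_width: 0.006
```

```bash
python3 -m crank '[[[0,0,-0.05,0,0,0,0],[0,0,-0.05,0,0,0,0],[0,0,0,0,0,0,0]]]'
python3 -m crank '[[[0,0,-0.05,0,0,0,0],[0,0,-0.05,0,0,0,0],[0,0,-0.05,0,0,0,0],[0,0,0,0,0,0,0]]]'
python3 - <<'E'
from h import *
o=manip.get_obs();print(o['position'])
p,d=manip.camera('scene');cv2.imwrite('pics/s2.png',p);np.save('s2.npy',d)
a=p[170:290,200:360];cv2.imwrite('pics/s2c.png',cv2.resize(a,None,fx=5,fy=5,interpolation=cv2.INTER_CUBIC))
p,d=manip.camera('wrist');cv2.imwrite('pics/w2.png',p);np.save('w2.npy',d)
E
```

```text
clock: 4.2
position: [0.5551, -0.0327, 0.0324]
ee_rot: [-0.614, 0.79, 0.0, -0.0]
ft_force: [-0.1, -0.5, -0.1]
grip_width: -0.0
clock: 4.7
position: [0.5551, -0.0327, 0.0234]
ee_rot: [-0.614, 0.79, 0.0, -0.0]
ft_force: [-0.6, 1.0, -0.1]
grip_width: 0.001
[ 0.55510891 -0.03270079  0.02340488]
```

View pics/s2c.png

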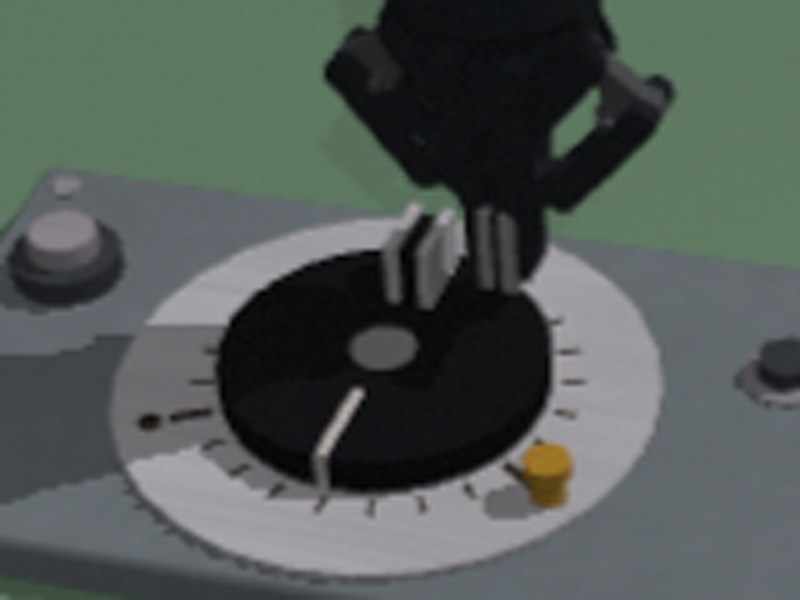

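View pics/w2.png

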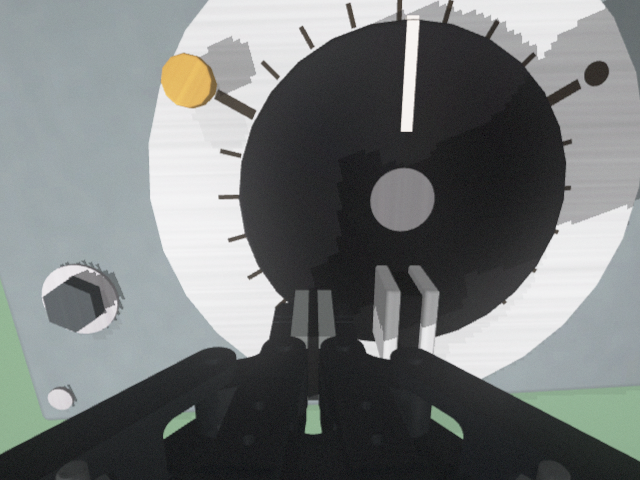

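Scene crop: the shut fingers stand just to the +y side of the lug. Their visible ends are about 27 mm above the reported TCP, which the depth confirms and the missing contact at TCP z 0.038 supports. Wrist view: hub (402,200), index line (413,17) to (407,131), peg top (188,80). Now I'll work out the arc.

```bash
cat > arc.py <<'E'
from h import *
import sys
# args: list of cumulative rotation deg
H=np.array([.588,-.0767]);rad=.0427;back=float(sys.argv[1]);phi0=float(sys.argv[2]);st=[float(x) for x in sys.argv[3:]]
def pt(a):
    f=np.radians(phi0+a);r=np.array([np.cos(f),np.sin(f)]);t=np.array([-r[1],r[0]])
    return H+rad*r-back*t
print('start',pt(0).round(4))
for a,b in zip(st[:-1],st[1:]):print(b,((pt(b)-pt(a))/.06).round(3),(b-a)/5)
E
python3 arc.py .0227 165.7 0 4 8 12 16 20 24 28 32 36 40 44 48 52 56
```

```text
start [ 0.5522 -0.0442]
4.0 [-0.036 -0.043] 0.8
8.0 [-0.033 -0.045] 0.8
12.0 [-0.03  -0.048] 0.8
16.0 [-0.027 -0.05 ] 0.8
20.0 [-0.023 -0.051] 0.8
24.0 [-0.02  -0.053] 0.8
28.0 [-0.016 -0.054] 0.8
32.0 [-0.012 -0.055] 0.8
36.0 [-0.008 -0.056] 0.8
40.0 [-0.004 -0.056] 0.8
44.0 [-0.    -0.056] 0.8
48.0 [ 0.004 -0.056] 0.8
52.0 [ 0.008 -0.056] 0.8
56.0 [ 0.011 -0.055] 0.8
```

```bash
python3 -m crank '[[[0,0,-0.06,0,0,0,0],[-0.025,-0.097,0,0,0,0,0],[-0.02,-0.078,0,0,0,0,0],[0,0,0,0,0,0,0]]]'
```

```text
clock: 5.3
position: [0.5525, -0.0439, 0.0202]
ee_rot: [-0.613, 0.79, -0.0, -0.0]
ft_force: [-0.5, 0.2, 0.4]
grip_width: 0.002
```

```bash
python3 -m crank '[[[-0.036,-0.043,0,0,0,0.8,0],[-0.033,-0.045,0,0,0,0.8,0],[-0.03,-0.048,0,0,0,0.8,0],[-0.027,-0.05,0,0,0,0.8,0],[-0.023,-0.051,0,0,0,0.8,0],[-0.02,-0.053,0,0,0,0.8,0]]]'
python3 - <<'E'
from h import *
o=manip.get_obs();print(o['position'],o['ft_force'])
p,d=manip.camera('wrist');cv2.imwrite('pics/w3.png',p)
E
```

```text
clock: 6.05
position: [0.5427, -0.0599, 0.0203]
ee_rot: [0.765, -0.644, -0.0, -0.0]
ft_force: [1.4, 3.6, -0.8]
grip_width: 0.002
[ 0.54268953 -0.05987815  0.02029861] [ 1.42952368  3.61070627 -0.80939644]
```

View pics/w3.png

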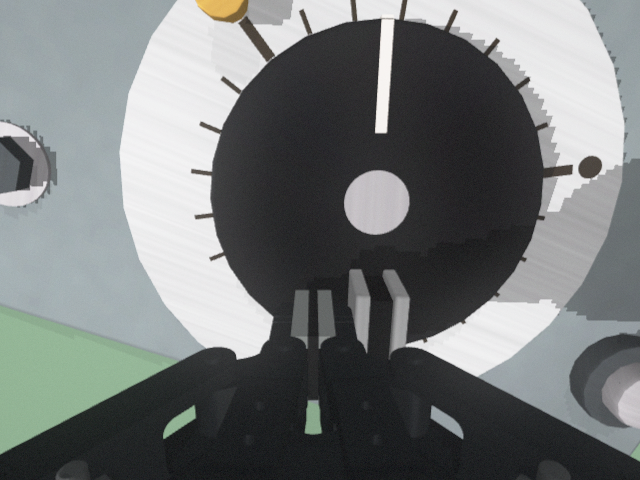

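The wrist view shows the finger's back flat against the lug and the dial turning. Index line (388,19) to (380,132), hub (376,202), peg hole (590,167). Force is about 4 N.

```bash
cat > ang.py <<'E'
from h import *
import sys
# hub, idx, peg(or hole) pixel pairs
a=[float(x) for x in sys.argv[1:]]
o=manip.get_obs();E=ext('wrist',o)
h=ray_z(E,a[0],a[1],.04);i=ray_z(E,a[2],a[3],.04);m=ray_z(E,a[4],a[5],a[6])
g=lambda p:np.degrees(np.arctan2(*(p-h)[1::-1]))
print('hub',h.round(4),'idx r',np.hypot(*(i-h)[:2]).round(4),'ang',g(i).round(2),'mark r',np.hypot(*(m-h)[:2]).round(4),'ang',g(m).round(2))
E
python3 ang.py 376 202 388 19 590 167 .024; python3 arc.py .0227 165.7 24 28 32 36 40 44 48 52 56
```

```text
hub [ 0.5877 -0.0771  0.04  ] idx r 0.0612 ang 8.89 mark r 0.0887 ang -72.76
start [ 0.5522 -0.0442]
28.0 [-0.016 -0.054] 0.8
32.0 [-0.012 -0.055] 0.8
36.0 [-0.008 -0.056] 0.8
40.0 [-0.004 -0.056] 0.8
44.0 [-0.    -0.056] 0.8
48.0 [ 0.004 -0.056] 0.8
52.0 [ 0.008 -0.056] 0.8
56.0 [ 0.011 -0.055] 0.8
```

```bash
python3 -m crank '[[[-0.016,-0.054,0,0,0,0.8,0],[-0.012,-0.055,0,0,0,0.8,0],[-0.008,-0.056,0,0,0,0.8,0],[-0.004,-0.056,0,0,0,0.8,0],[0,-0.056,0,0,0,0.8,0],[0.004,-0.056,0,0,0,0.8,0],[0.008,-0.056,0,0,0,0.8,0],[0,0,0,0,0,0,0]]]'
python3 - <<'E'
from h import *
o=manip.get_obs();print(o['position'],o['ft_force'])
p,d=manip.camera('wrist');cv2.imwrite('pics/w4.png',p)
E
python3 arc.py .0227 165.7 52 55 57 58 59 60 61 62
```

```text
clock: 7.1
position: [0.5409, -0.084, 0.0202]
ee_rot: [0.897, -0.441, 0.0, -0.0]
ft_force: [-0.1, 1.4, -0.4]
grip_width: -0.001
[ 0.54086959 -0.08397805  0.02018643] [-0.13271768  1.44461517 -0.36681659]
start [ 0.5522 -0.0442]
55.0 [ 0.008 -0.041] 0.6
57.0 [ 0.007 -0.027] 0.4
58.0 [ 0.004 -0.014] 0.2
59.0 [ 0.004 -0.014] 0.2
60.0 [ 0.004 -0.013] 0.2
61.0 [ 0.004 -0.013] 0.2
62.0 [ 0.005 -0.013] 0.2
```

View pics/w4.png

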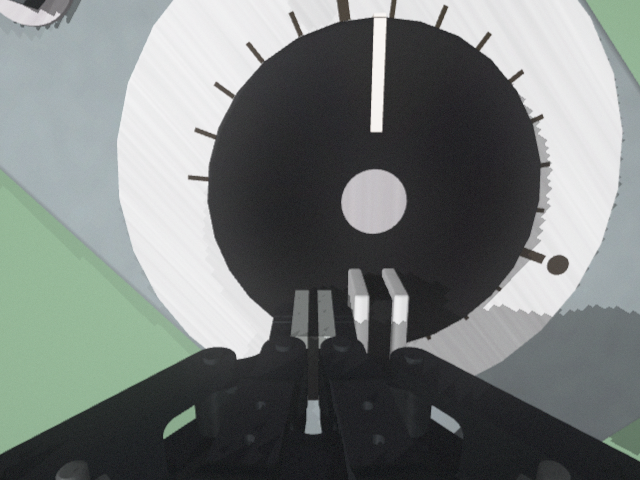

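Index line (380,17) to (376,131), hub (374,201), far hole (558,265). The wanted thick line shows at (343,10), just left of the index.

```bash
python3 ang.py 374 201.5 380.3 17 558 264.5 .024; python3 ang.py 374 201.5 376.7 131 343 12 .024
python3 - <<'E'
import cv2
a=cv2.imread('pics/w4.png')[0:210,300:460];cv2.imwrite('pics/w4c.png',cv2.resize(a,None,fx=2.8,fy=2.8,interpolation=cv2.INTER_CUBIC))
E
```

```text
hub [ 0.5878 -0.0769  0.04  ] idx r 0.0616 ang 38.12 mark r 0.0885 ang -72.76
hub [ 0.5878 -0.0769  0.04  ] idx r 0.0253 ang 37.89 mark r 0.0677 ang 47.61
```

View pics/w4c.png

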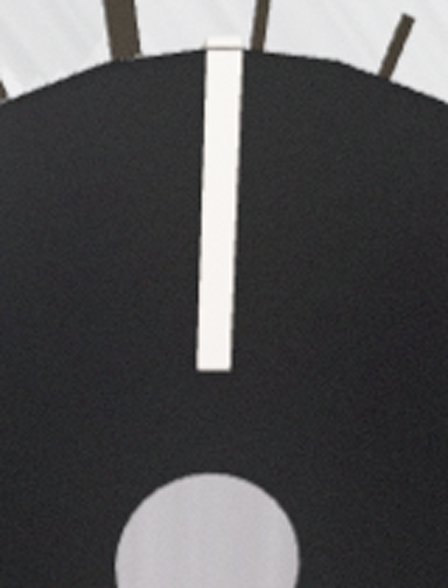

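```bash
python3 -m crank '[[[0.008,-0.041,0,0,0,0.6,0],[0.007,-0.027,0,0,0,0.4,0],[0.008,-0.028,0,0,0,0.4,0],[0.004,-0.013,0,0,0,0.2,0],[0,0,0,0,0,0,0]]]'
python3 - <<'E'
from h import *
o=manip.get_obs();print(o['position'],o['ft_force'])
p,d=manip.camera('wrist');cv2.imwrite('pics/w5.png',p)
a=p[0:210,300:460];cv2.imwrite('pics/w5c.png',cv2.resize(a,None,fx=2.8,fy=2.8,interpolation=cv2.INTER_CUBIC))
E
```

```text
clock: 7.78
position: [0.5425, -0.0906, 0.0202]
ee_rot: [0.926, -0.377, 0.0, -0.0]
ft_force: [-1.1, 1.8, 1.7]
grip_width: 0.004
[ 0.54249833 -0.09057735  0.02015155] [-1.08475161  1.79918687  1.73758671]
```

View pics/w5.png

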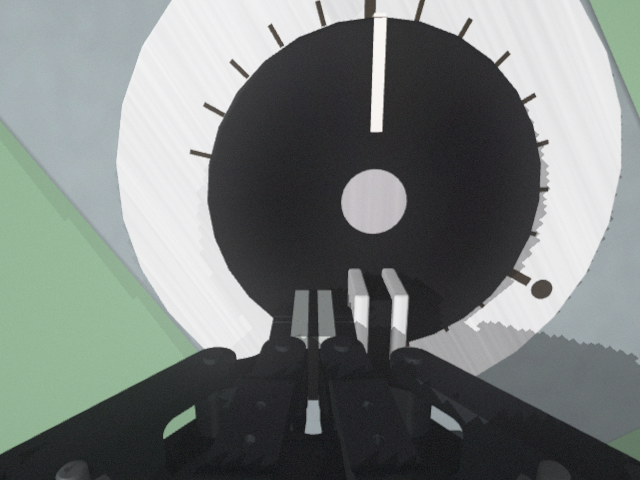

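View pics/w5c.png

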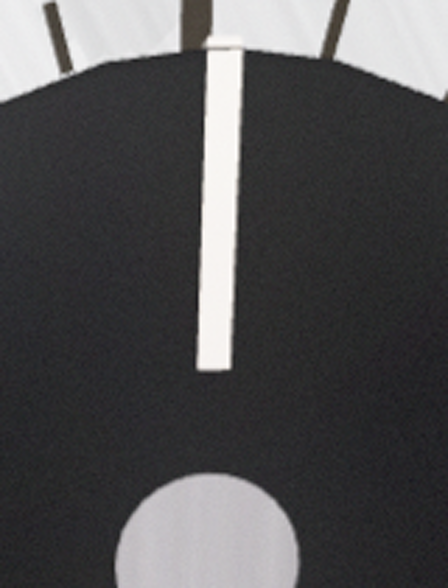

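```bash
python3 ang.py 374 201.5 380.2 17 541.5 289 .024; python3 ang.py 374 201.5 376.7 131 370.5 7 .024
```

```text
hub [ 0.5879 -0.0768  0.04  ] idx r 0.0616 ang 46.26 mark r 0.0884 ang -72.82
hub [ 0.5879 -0.0768  0.04  ] idx r 0.0253 ang 45.99 mark r 0.0683 ang 47.26
```

Index is at about 46.1° against a target of 47.2°. I'll push 1° more, then back off and look from higher up.

```bash
python3 -m crank '[[[0.0045,-0.0135,0,0,0,0.2,0],[0,0,0,0,0,0,0]]]'
python3 -m crank '[[[-0.1,0.2,0,0,0,0,0],[-0.05,0.1,0.1,0,0,0,0],[0,0,1,0,0,0,0],[0.4,0,1,0,0,0,0],[0,0,0,0,0,0,0],[0,0,0,0,0,0,0]]]'
python3 - <<'E'
from h import *
o=manip.get_obs();print(o['position'],o['ft_force'])
p,d=manip.camera('wrist');cv2.imwrite('pics/w6.png',p)
p,d=manip.camera('top');cv2.imwrite('pics/t6.png',p)
E
```

```text
clock: 8.07
position: [0.5428, -0.0913, 0.0202]
ee_rot: [0.93, -0.369, 0.0, -0.0]
ft_force: [-0.9, 2.3, 0.3]
grip_width: 0.003
clock: 8.82
position: [0.5565, -0.0731, 0.144]
ee_rot: [0.93, -0.369, 0.0, 0.0]
ft_force: [0.1, 0.1, -1.0]
grip_width: 0.003
[ 0.55646809 -0.07313659  0.14400133] [ 0.13794813  0.06703046 -1.0490381 ]
```

View pics/w6.png

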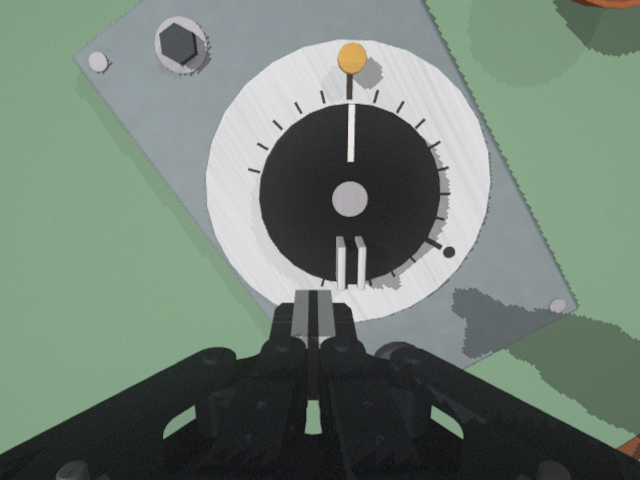

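Run:
```python
import cv2
a=cv2.imread('pics/w6.png')[35:215,285:415];cv2.imwrite('pics/w6c.png',cv2.resize(a,None,fx=3.3,fy=3.3,interpolation=cv2.INTER_CUBIC))
a=cv2.imread('pics/w6.png')[35:125,305:395];cv2.imwrite('pics/w6d.png',cv2.resize(a,None,fx=6.6,fy=6.6,interpolation=cv2.INTER_CUBIC))
```

```text
(no output)
```

View pics/w6c.png

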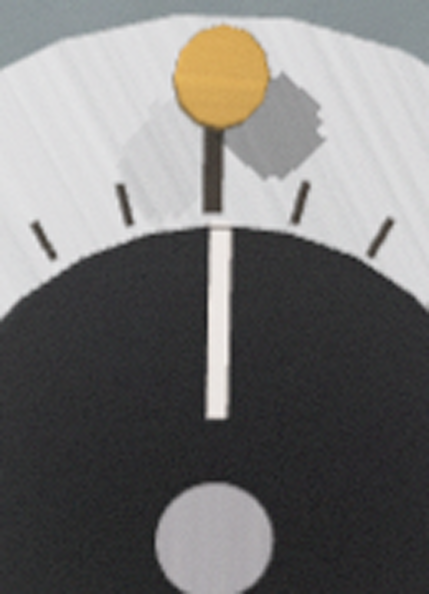

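View pics/w6d.png

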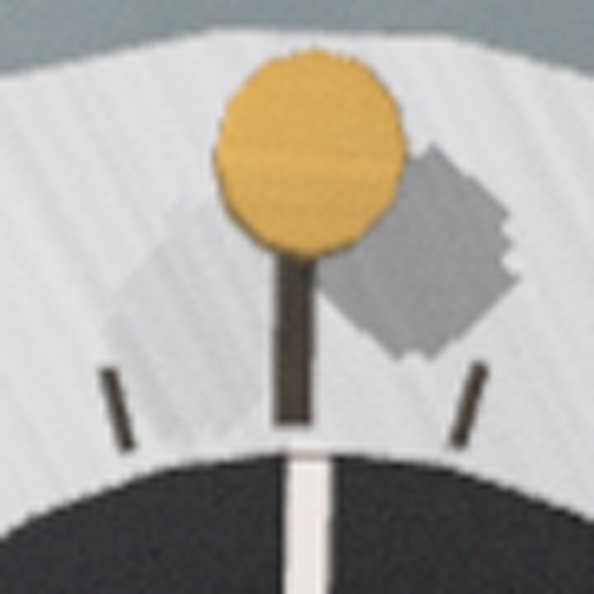

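```bash
python3 ang.py 349.7 198.5 351.7 105.2 352 57.8 .042; python3 ang.py 349.7 198.5 350.6 161.5 349.2 99.2 .024;python3 ang.py 349.7 198.5 350.6 161.5 349.7 74.4 .024;python3 ang.py 349.7 198.5 350.6 161.5 449 252 .024
python3 - <<'E'
from h import *
# direction of index from its own edge points, and long line
o=manip.get_obs();E=ext('wrist',o)
f=lambda a,b,z:np.degrees(np.arctan2(*(ray_z(E,*b,z)-ray_z(E,*a,z))[1::-1]))
print('idx self',f((350.6,161.5),(351.7,105.2),.04),'line self',f((349.2,99.2),(349.7,74.4),.024))
# opposite side: lug at z .066
p=cv2.imread('pics/t6.png')[190:340,260:480]; cv2.imwrite('pics/t6c.png',cv2.resize(p,None,fx=3.6,fy=3.6,interpolation=cv2.INTER_CUBIC))
E
```

```text
hub [ 0.587  -0.0765  0.04  ] idx r 0.0601 ang 47.02 mark r 0.0877 ang 47.42
hub [ 0.587  -0.0765  0.04  ] idx r 0.0248 ang 46.85 mark r 0.0644 ang 47.31
hub [ 0.587  -0.0765  0.04  ] idx r 0.0248 ang 46.85 mark r 0.0799 ang 47.24
hub [ 0.587  -0.0765  0.04  ] idx r 0.0248 ang 46.85 mark r 0.0881 ang -72.88
idx self 47.13134271593706 line self 46.98818590114488
```

View pics/t6c.png

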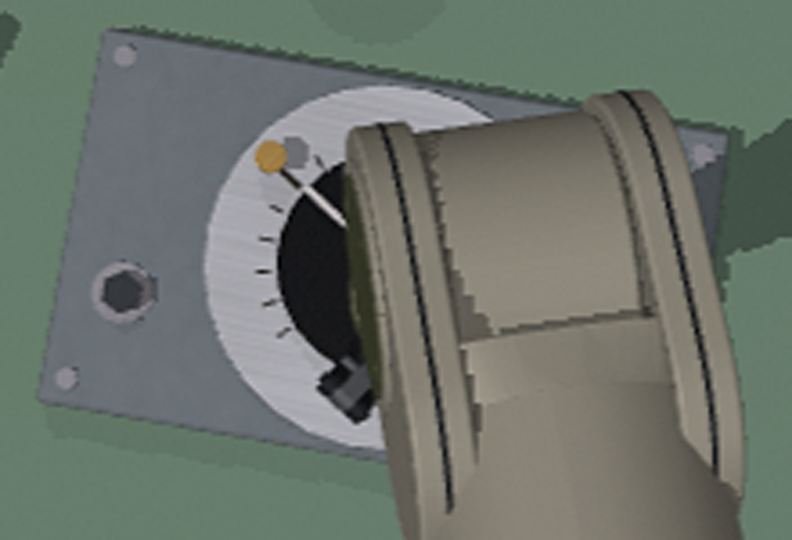

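The index reads 46.85–47.1° against 47.0–47.4° for the long line and peg, so the error is about 0.3°, or 0.4 mm at the peg. Now the plunger, at about (0.523, -0.2105).

```bash
python3 -m crank '[[[-0.14,-0.57,0,0,0,0,0],[-0.14,-0.57,0,0,0,0,0],[-0.14,-0.57,0,0,0,0,0],[-0.14,-0.58,0,0,0,0,0],[0,0,-0.5,0,0,0,0],[0,0,-0.5,0,0,0,0],[0,0,-0.5,0,0,0,0],[0,0,0,0,0,0,0]]]'
python3 - <<'E'
from h import *
o=manip.get_obs();print(o['position'],o['ft_force'])
E=ext('wrist',o);print(proj(E,[.523,-.2105,.042]))
p,d=manip.camera('wrist');cv2.imwrite('pics/w7.png',p)
p,d=manip.camera('scene');cv2.imwrite('pics/s7.png',cv2.resize(p[150:290,150:330],None,fx=4.2,fy=4.2,interpolation=cv2.INTER_CUBIC))
E
```

```text
clock: 9.93
position: [0.5208, -0.2098, 0.0513]
ee_rot: [0.93, -0.369, -0.003, -0.0]
ft_force: [0.6, -0.3, -0.0]
grip_width: 0.0
[ 0.52082005 -0.20980292  0.05131307] [ 0.63577166 -0.33954414 -0.00473304]
[317.03848829 274.35717472]
```

View pics/w7.png

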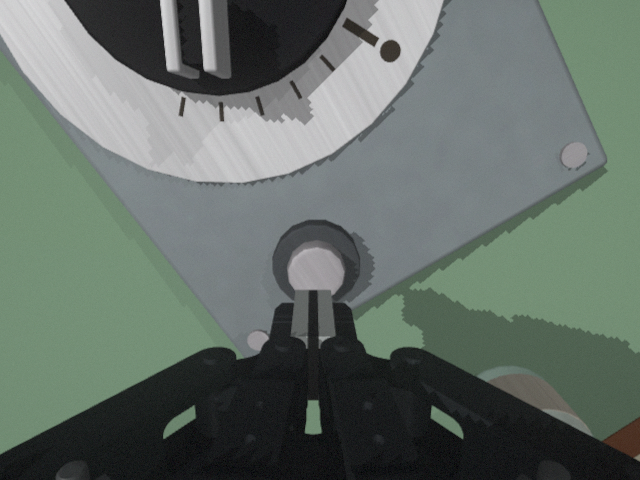

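View pics/s7.png

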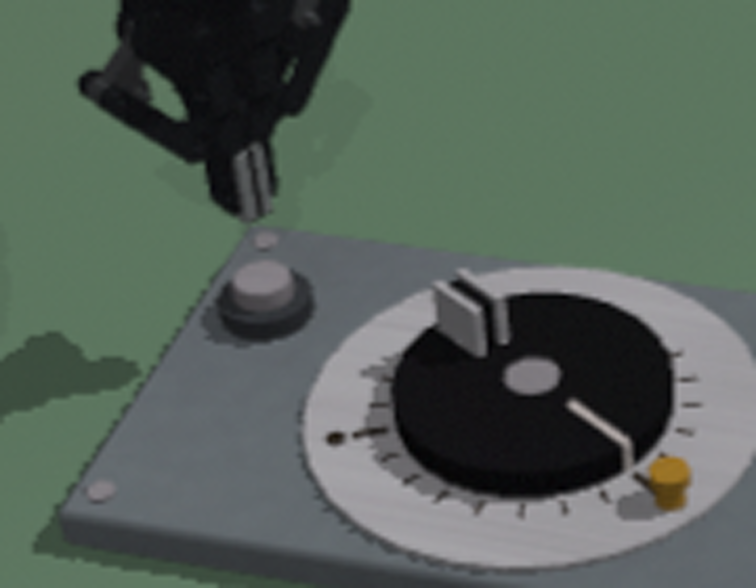

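The wrist view shows the plunger cap at (316,270), straight ahead of the fingertips. The scene crop shows the tip over the plunger and the index on the peg line. Lowering to near contact.

```bash
python3 -m crank '[[[0.035,-0.01,-0.25,0,0,0,0],[0,0,-0.2,0,0,0,0],[0,0,-0.05,0,0,0,0],[0,0,0,0,0,0,0]]]'
python3 -m crank '[[[0,0,-0.04,0,0,0,0],[0,0,-0.04,0,0,0,0],[0,0,0,0,0,0,0]]]'
python3 -m crank '[[[0,0,-0.04,0,0,0,0],[0,0,0,0,0,0,0]]]'
python3 -m crank '[[[0,0,-0.04,0,0,0,0],[0,0,0,0,0,0,0]]]'
```

```text
clock: 10.52
position: [0.5253, -0.2112, 0.024]
ee_rot: [0.929, -0.369, -0.0, -0.0]
ft_force: [0.1, -0.4, 0.2]
grip_width: 0.001
clock: 10.9
position: [0.5253, -0.2113, 0.0193]
ee_rot: [0.929, -0.369, -0.0, 0.0]
ft_force: [-0.1, -0.5, -0.2]
grip_width: -0.003
clock: 11.15
position: [0.5256, -0.2114, 0.017]
ee_rot: [0.929, -0.369, 0.0, 0.0]
ft_force: [-0.3, -0.3, 1.8]
grip_width: 0.002
clock: 11.4
position: [0.5256, -0.2114, 0.0146]
ee_rot: [0.929, -0.369, 0.0, 0.0]
ft_force: [-0.3, -0.1, 3.9]
grip_width: 0.003
```

```bash
python3 -m crank '[[[0,0,-0.04,0,0,0,0],[0,0,0,0,0,0,0]]]'
python3 -m crank '[[[0,0,-0.03,0,0,0,0],[0,0,0,0,0,0,0]]]'
```

```text
clock: 11.65
position: [0.5256, -0.2114, 0.0122]
ee_rot: [0.929, -0.369, 0.0, -0.0]
ft_force: [-0.1, -0.7, 4.6]
grip_width: 0.003
clock: 11.9
position: [0.5257, -0.2114, 0.0114]
ee_rot: [0.929, -0.369, 0.0, 0.0]
ft_force: [-4.7, 1.4, 15.0]
grip_width: -0.001
```

```bash
python3 -m crank '[[[0,0,-0.01,0,0,0,0],[0,0,0,0,0,0,0],[0,0,0,0,0,0,0]]]'
python3 - <<'E'
from h import *
p,d=manip.camera('scene');cv2.imwrite('pics/s8.png',cv2.resize(p[150:290,150:330],None,fx=4.2,fy=4.2,interpolation=cv2.INTER_CUBIC))
E
python3 -m crank '[[[0,0,0.1,0,0,0,0],[0,0,0.2,0,0,0,0],[0,0,0.8,0,0,0,0],[0,0,1,0,0,0,0],[-0.5,-0.4,0.5,0,0,0,0],[-0.8,-0.4,0,0,0,0,0],[0,0,0,0,0,0,0],[0,0,0,0,0,0,0]]]'
python3 - <<'E'
from h import *
o=manip.get_obs();print(o['position'],o['ft_force'])
p,d=manip.camera('scene');cv2.imwrite('pics/s9.png',cv2.resize(p[170:290,160:400],None,fx=3.3,fy=3.3,interpolation=cv2.INTER_CUBIC));cv2.imwrite('pics/s9f.png',p)
p,d=manip.camera('top');cv2.imwrite('pics/t9.png',cv2.resize(p[190:340,260:480],None,fx=3.6,fy=3.6,interpolation=cv2.INTER_CUBIC));np.save('t9.npy',d)
p,d=manip.camera('wrist');cv2.imwrite('pics/w9.png',p)
E=ext('top');u,v=proj(E,[.523,-.2105,.042]).astype(int);d=np.load('t9.npy');d0=np.load('top0.npy');print(u,v,d0[v-2:v+3,u-2:u+3].mean(),d[v-2:v+3,u-2:u+3].mean())
E
```

```text
clock: 12.28
position: [0.5257, -0.2115, 0.0113]
ee_rot: [0.929, -0.369, 0.0, 0.0]
ft_force: [-5.7, 2.2, 20.3]
grip_width: -0.0
clock: 13.32
position: [0.4474, -0.2591, 0.1659]
ee_rot: [0.929, -0.369, 0.0, -0.0]
ft_force: [-0.1, 0.7, 0.5]
grip_width: -0.0
[ 0.44735924 -0.25905646  0.1659416 ] [-0.09851448  0.72853672  0.53058544]
436 296 1.0993986 1.098897
```

View pics/s8.png

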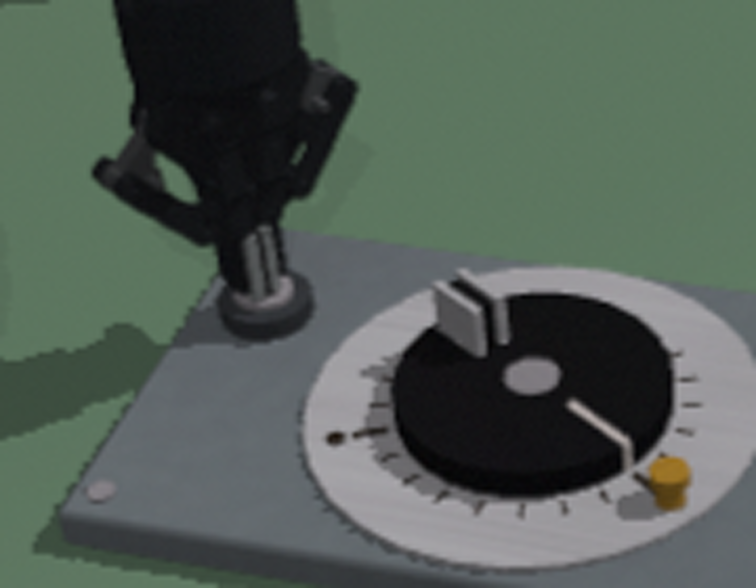

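View pics/s9.png

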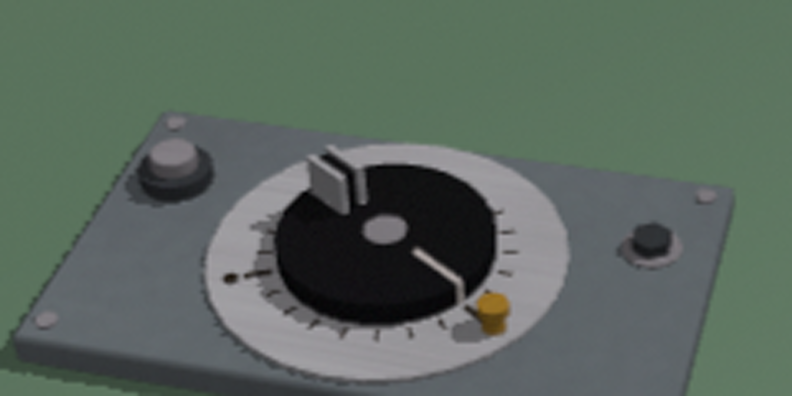

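View pics/t9.png

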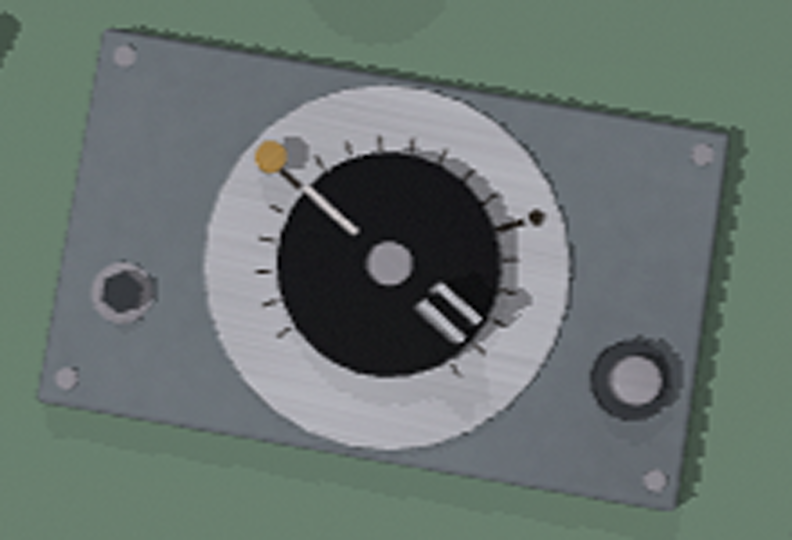

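The index lines up with the peg line in both views, the plunger is back at its starting height (depth 1.099 m before and after), and the arm is clear. Handing in.

```bash
python3 -c "
from workcell import manip
manip.hand_in()"
```

```text
the job is handed in; nothing more can be done
```

I turned the dial to the marker peg's line, then pressed the lock plunger fully down and let it spring back. The job was handed in at about 13.5 s of the 48 s allowed, with the arm clear of everything.

- **Dial:** I pushed the lug's cheek_r side with the closed fingertips, without pinching it, turning the dial about 61° anticlockwise. After backing off, the index read 46.85–47.1° and the peg and long line 47.0–47.4°. That leaves about 0.3° of error, or 0.4 mm at the peg. The later top and scene views look lined up as well.
- **Lock:** The plunger moved about 6 mm and then stopped firmly, with 20 N on it against the 5 N spring. After I let go, the top camera's depth at the plunger matched the depth before pressing to within 0.5 mm.
- **Other objects:** I never moved the arm near the block, jar or bowl. I did not measure their positions again at the end.

**Disagreements:**
- **Fingertips:** The fingers end about 27 mm short of the reported TCP. The wrist and scene depth images both showed this, and contact with the plunger agreed to within about 3 mm. I set the working heights from that, not from the TCP as described.
- **Cameras:** The scene and top views differed by up to about 6 mm along x. I relied on the wrist camera and on angles measured within a single picture.

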